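Gauge the slanted tube and present the rod for reading

ROBOT

A 7-joint arm with a two-finger parallel gripper is mounted at the origin on a cart in front of the work surface, level with it; the furniture and walls round the work are solid. World frame = base frame: x ahead of the robot, y to its left, z up, the work surface at z = 0. Lengths are in m, angles in rad, forces in N, time in s.
With the tool pointing down it reaches from about 0.4 to 0.875 m from the base axis. Payload 19.3 kg.
Tool frame: the origin (TCP) lies midway between the tips of the shut fingers; the grasp point (between the pads) lies 19 mm behind it (bot.pinch_z is the distance from the TCP to the grasp point, in m); z points along the fingers, y is the line along which they close (so a half turn about z gives the same grasp; the last joint's range is limited). The gripper opens to 85 mm and grips with 20 to 120 N. Pads are 22 mm wide; open, the fingers measure 114 mm over their backs; the gripper's body (76 mm by 85 mm) begins 54 mm behind the grasp point. The pads swing forward as they close: fully open they stand 13 mm farther back than shut.
Start: joints at [-1.331, 0.521, -0.036, 1.599, 0.021, 1.021, -0.113], TCP at [0.191, 0.595, 0.231] pointing down, gripper open.
Joint ranges: [-2.91, 2.91], [-0.3, 2.13], [-1.5, 1.42], [0.17, 2.43], [-1.26, 4.41], [0.16, 1.93], [-2.52, 2.52]. Speed limits (rad/s): [1.89, 1.89, 2.39, 2.39, 3.01, 3.01, 3.01].

INTERFACE

Orientations are given as [roll, pitch, yaw] about the fixed x, y, z axes, in that order (R = Rz(yaw) Ry(pitch) Rx(roll)).
In Python, from workcell import observe, viewer, bot gives the robot as it stands. The module is installed in compiled form; this text tells all that it offers.
- The arm moves only by the tool play_rows, never from a script. Its argument "motion" is a list of rows, each a list of 7 numbers: the shift along the tool's x, y, z in cm, then the turn, a rotation vector about the tool's x, y, z in rad, then the opening, from -1 (shut) to 1 (fully open), so that 0 is half open. A call has exactly 5 rows; each row is the pose to reach, as a shift and turn from the pose commanded when the call began, along the tool's axes at that moment; what a row does not reach only later rows make up. A row lasts 1/10 s, in which the tool goes at most 50 mm and 8.59 degrees, less where a joint would pass 70% of its speed; a pose out of reach is approached as far as the arm can. A call with a gripper value outside its range is refused whole. The fingers move at their own pace and stop on an object; "squeeze" is the grip in N (left out, the last holds). Time passes only in rows, so rows that repeat a pose let the fingers close, or fill a call up. It gives the time, the measured TCP pose, the force, the opening and the grip force at its end, in the units of the state.
- observe(): the state, without advancing time (a new reading comes with each control period).
- viewer.grab_frame(name): name is "scene" or "side" or "wrist"; returns (picture, depth): 480x640x3 uint8, red, green, blue; 480x640 float32, m along the optical axis (not along the pixel's ray), 0 where there is no reading.
- viewer.camera_info(name): a dict with "fx", "fy", "cx", "cy" (pixels), "R" (3x3) and "t" (3): a world point X has camera coordinates R X + t. Camera axes: x right, y down, z forward; pixel columns grow to the right and rows downward; lengths in m; the calibration is good to about 2 mm. A picture is of the moment at which its call begins: read the wrist's pose just before it. camera_info takes no time and is no camera call; for the wrist camera it gives the pose at the moment of the call.
- bot.job_done(): hands the job in; it is judged then, once.
The state is a dict: "clock": time; "qpos": joint angles; "qd": joint speeds; "joint_efforts": joint torques, N m; "position": TCP position; "tool_rot": TCP orientation; "force": force on the tool from outside, world axes, zero at the start; "moment": the same for the moment, N m; "grip_width": finger opening in m; "finger_force": force on a finger pad.
Only numpy, scipy, OpenCV 4.12 (cv2) and the standard library are available. Lean on these libraries where they do the work, as an engineer would, in place of code of your own. Each camera call takes 0.05 s, during which the arm holds its last target. There are 200 camera calls.

TASK

Take the gauge rod from its rest by the red handle, slide it into the slanted guide tube until its brass collar stops against the mouth of the tube (do not force it), then draw it right out again. Finish holding the rod level and still in the gripper, with its tip over the middle of the white reading pad and about 10 cm above it; do not put it down or let it go. Leave the yellow cap, the white spout and the oiler where they are.

Things in the scene. Friction and masses are not known exactly. Their poses are not given: they have to be found in the camera images.
- rod_grip (a point): Centre of the gauge rod's red handle, on the rod's axis (rod loose, about 90 g, balances 6 mm ahead of here). +x runs along the rod to its tip, z up as it lies in the rest, axis level 45 mm above the work surface. Handle 60 mm long (x), 14 mm wide between flat sides (y: grip across this, from above), 22 mm tall. Behind it a 9 mm square tail (x -30 to -51 mm) with a 17 mm red ball.
- rod_collar (a point): Point on the rod's axis at the tip-side face of the brass collar (28 mm in diameter, 8 mm thick), 44 mm ahead of the handle's centre; axes as the rod's. From here on the rod is a round steel blade 9 mm in diameter.
- rod_tip (a point): Tip of the gauge rod, on its axis, 144 mm from the handle's centre and 100 mm from the collar's face; axes as the rod's. The last 6 mm taper; black rings and a red ring are near it.
- gauge_rod: The whole gauge rod; same origin and axes as rod_grip.
- guide_tube: Fixed steel guide tube. Origin: centre of its open mouth, 92 mm above the work surface. +z points out of the mouth along the axis, away from the blue housing and 35 degrees above level; the rod goes in along -z till the collar's face meets the mouth. Length 104 mm, bore 13 mm, outside 21 mm (clamp bands 27); the last 12 mm flare to 22 mm inside, 30 mm outside.
- gauge_station: Fixed bracket carrying the guide tube. Origin: underside centre of its grey base plate, 136 x 76 x 8 mm. +x points from the tube's mouth to the blue housing (34 x 60 mm, 76 mm high, centred at x +49 mm); z up. The tube's mouth lies at x -62, y 0, z +92 mm; the tube leans down towards +x.
- rod_rest: Fixed rest of the rod. Origin: underside centre of its black base, 150 x 50 x 8 mm; +x is where the rod's tip points. Two aluminium forks, 8 mm thick, 26 mm wide, 54.5 mm high, at x -62 and +60 mm hold the rod's tail and blade in slots 12 mm wide, open above, floors 40.5 mm high. The handle's centre lies at x -20 mm, free below and beside.
- reading_pad: Flat white reading pad with black rim and ruled lines, 90 x 70 mm, 6 mm thick, fixed. Origin: centre of its underside on the work surface; z up. The press head hangs over the bench 10 to 35 cm to the right (-y) of it, from 0.5 m up (its horn lower): keep the arm clear of it.
- yellow_cap_center (a point): Bystander: yellow screw cap, 58 mm across, 12 mm high; its centre. Loose.
- spout_center (a point): Bystander: white spout insert with orange ribs, 51 mm across, 27 mm high; its centre. Loose.
- oiler_center (a point): Bystander: small yellow oil bottle with red nozzle, 36 mm across, 98 mm high; its centre. Loose.

How it is judged:
On the way, in this order (a step that is already met when the one before it is completed fails the run):
1. the rod is in the guide tube with its collar against the mouth (z of rod_collar in the frame of guide_tube below 0.004 m and distance between rod_collar and guide_tube below 0.007 m and angle between the x axis of gauge_rod and the z axis of guide_tube, either way round below 0.12 rad and z of rod_tip in the frame of guide_tube below -0.09 m), for 0.2 s.
2. the rod is drawn right out of the tube (z of rod_tip in the frame of guide_tube above 0.01 m), for 0.1 s.
At the end, for the whole second after the job is handed in: The rod is held in the fingers (grip over 1 N) and touches neither station, rest nor pad; it is level within 10 degrees and still (under 2 cm/s); its tip is within 35 mm, seen from above, of the pad's centre and 65 to 150 mm above the surface the pad lies on (angle between rod_tip's own x axis and vertical between 1.4 and 1.745 rad and horizontal distance between rod_tip and reading_pad below 0.035 m and z of rod_tip in the frame of reading_pad between 0.065 and 0.15 m and contact force between the fingers and gauge_rod above 1 N and contact force between gauge_rod and gauge_station below 0.1 N and contact force between gauge_rod and rod_rest below 0.1 N and contact force between gauge_rod and reading_pad below 0.1 N and linear speed of gauge_rod below 0.02 m/s and angular speed of gauge_rod below 0.15 rad/s); the arm keeps its last pose, push and grip.
It fails at once if the yellow cap is moved more than 2 cm (distance of yellow_cap_center from where it was at the start of the episode above 0.02 m).
It fails at once if the spout is moved more than 2 cm (distance of spout_center from where it was at the start of the episode above 0.02 m).
It fails at once if the oiler is moved more than 2 cm (distance of oiler_center from where it was at the start of the episode above 0.02 m).
It fails at once if the rod is forced against the station with more than 45 N (contact force between gauge_rod and gauge_station above 45 N).
It also fails if it takes over 61 s, if anything falls off the work surface, if the arm or the gripper's body presses on something with over 40 N, if the wrist force passes 120 N, or if a joint passes its speed limit or range.

## Working session

There is one attempt and no reset: what is moved stays moved. The work goes in short steps, Python scripts to look and compute and a tool call to move; the robot and the scene stay as the last step left them, time stands still between calls to the robot, and variables do not carry over. Pictures are saved under pics/ and viewed, at most 10 in all, crops included, and the job is handed in when it is done.

Besides the shell and the picture viewer there is one more tool, called after "Emit:" by a JSON object that holds its "method" and its "body". play_rows: Moves the arm, as the interface text tells. Its arguments: {"type":"object","properties":{"motion":{"type":"array"},"squeeze":{"type":"number"}},"required":["motion"]}

```bash
mkdir -p pics
python3 - <<'E'
from workcell import observe, viewer, bot
import cv2,numpy as np
s=observe();print(s, bot.pinch_z)
for n in("scene","side"):
    p,d=viewer.grab_frame(n);c=viewer.camera_info(n)
    cv2.imwrite(f"pics/{n}0.png",p[:,:,::-1]);np.savez(f"pics/{n}0.npz",p=p,d=d,**c)
    print(n,{k:np.round(v,4).tolist() for k,v in c.items()})
E
```

```text
{'clock': 0.0, 'qpos': array([-1.33118183,  0.52200818, -0.03629761,  1.59999364,  0.02120469,
        1.02108535, -0.11283258]), 'qd': array([-0.00011498,  0.00029849, -0.00089042,  0.00050862,  0.00038696,
       -0.00020483,  0.00265342]), 'joint_efforts': array([ 1.62707976e-03, -9.27103043e+01,  1.98053151e+00, -3.69931984e+01,
        1.78955850e-02,  8.23546696e-03, -3.70621012e-05]), 'position': array([0.19050378, 0.59491584, 0.23073484]), 'tool_rot': array([-3.14048738e+00,  9.73166632e-05,  2.83171202e+00]), 'force': array([-0.95931407, -0.43736702, -1.29305658]), 'moment': array([ 0.02161421, -0.00206536,  0.03622908]), 'finger_force': 0.0, 'grip_width': 0.08504172944958453} 0.0187
scene {'fx': 530.8792, 'fy': 530.8792, 'cx': 312.2092, 'cy': 235.7881, 'R': [[0.5719, -0.8203, -0.005], [-0.4915, -0.3377, -0.8027], [0.6568, 0.4615, -0.5963]], 't': [-0.3794, 0.3454, 0.8747]}
side {'fx': 497.4629, 'fy': 497.4629, 'cx': 316.4154, 'cy': 242.8836, 'R': [[0.9933, -0.114, -0.0212], [-0.064, -0.3864, -0.9201], [0.0967, 0.9152, -0.3911]], 't': [-0.5757, 0.1128, 0.8751]}
```

View pics/scene0.png

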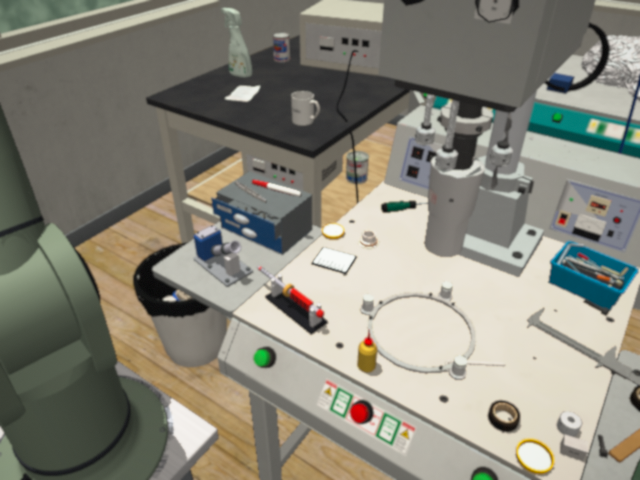

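View pics/side0.png

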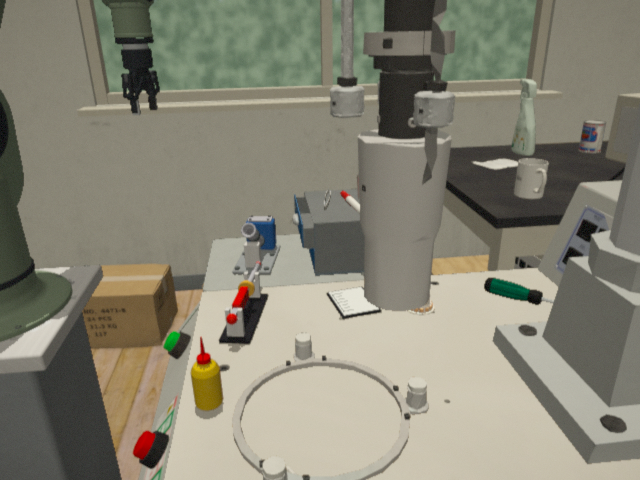

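Scene view: rod with handle near (300,300), ball at (320,313), tip ~(262,270); station base ~(222,260) with housing (210,243); pad (334,260); cap (333,231), spout (369,239), oiler (367,355). Side view: handle (240,298), tube mouth (248,231), pad (353,302).

```bash
cat > h.py <<'E'
import numpy as np,cv2
def ray(c,u,v):
    d=np.array([(u-c['cx'])/c['fx'],(v-c['cy'])/c['fy'],1.]);return -c['R'].T@c['t'],c['R'].T@d
def plane(c,u,v,z):
    o,d=ray(c,u,v);return o+d*(z-o[2])/d[2]
def tri(r1,r2):
    A=[];b=[]
    for o,d in(r1,r2):
        P=np.eye(3)-np.outer(d,d)/(d@d);A.append(P);b.append(P@o)
    return np.linalg.lstsq(np.vstack(A),np.hstack(b),rcond=None)[0]
def blobs(p,lo,hi,roi,m=15):
    h=cv2.cvtColor(p,cv2.COLOR_RGB2HSV);k=cv2.inRange(h,lo,hi)
    z=np.zeros_like(k);x0,y0,x1,y1=roi;z[y0:y1,x0:x1]=k[y0:y1,x0:x1]
    n,l,s,c=cv2.connectedComponentsWithStats(z)
    return [(c[i].round(1),s[i].tolist(),cv2.minAreaRect(np.argwhere(l==i)[:,::-1].astype(np.float32))) for i in range(1,n) if s[i][4]>=m]
E
python3 - <<'E'
from h import *
S=np.load('pics/scene0.npz');D=np.load('pics/side0.npz')
for n,c,roi,rp,rb in(('scene',S,(250,255,335,335),(305,240,365,280),(185,220,260,260)),('side',D,(215,265,275,335),(320,280,385,325),(225,205,285,260))):
    print(n)
    for lo,hi,z,r in(((0,150,80),(8,255,255),.045,roi),((170,150,80),(179,255,255),.045,roi),((15,120,80),(30,255,255),.045,roi),((0,0,190),(179,50,255),.006,rp),((100,120,50),(130,255,255),.07,rb)):
        for b in blobs(c['p'],lo,hi,r): print(lo,b[0],b[1],np.round(plane(c,*b[0],z),3))
a=cv2.resize(S['p'][205:345,170:380],None,fx=3.8,fy=3.8,interpolation=cv2.INTER_CUBIC)
cv2.imwrite('pics/c1.png',a[:,:,::-1])
E
```

```text
scene
(0, 150, 80) [300.1 298.6] [290, 288, 22, 23, 218] [ 0.449 -0.119  0.045]
(0, 150, 80) [319.4 313.2] [316, 310, 7, 7, 37] [ 0.437 -0.175  0.045]
(15, 120, 80) [286.4 289.8] [283, 284, 10, 13, 58] [ 0.455 -0.08   0.045]
(0, 0, 190) [335.  259.3] [305, 240, 60, 40, 2167] [ 0.638 -0.083  0.006]
(100, 120, 50) [245.3 227.7] [222, 220, 38, 23, 275] [0.55  0.112 0.07 ]
(100, 120, 50) [206.8 245. ] [194, 232, 27, 28, 407] [0.45 0.14 0.07]
side
(0, 150, 80) [240.1 296.7] [232, 287, 17, 20, 187] [ 0.444 -0.112  0.045]
(0, 150, 80) [231.5 318.3] [227, 314, 10, 10, 85] [ 0.433 -0.177  0.045]
(15, 120, 80) [247.7 286.1] [238, 280, 16, 16, 112] [ 0.456 -0.078  0.045]
(0, 0, 190) [346.7 304.2] [320, 280, 65, 45, 1966] [ 0.621 -0.095  0.006]
(100, 120, 50) [266.6 233. ] [252, 219, 23, 30, 401] [0.493 0.094 0.07 ]
```

View pics/c1.png

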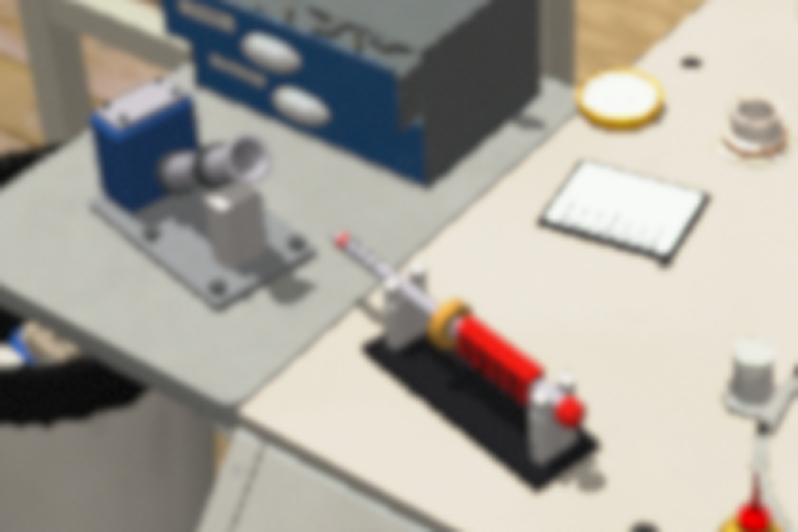

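Run:
```python
from h import *
S=np.load('pics/scene0.npz');D=np.load('pics/side0.npz')
for n,u,v,z in(('tip',342,241,.045),('bot',220,307,.008),('right',315,255,.008),('left',93,205,.008),('mouth',250,160,.092),('p1',580,163,.006),('p2',708,200,.006),('p3',665,262,.004),('p4',541,222,.004),('yc',621,98,.01),('sp',757,125,.013)):
    print(n,plane(S,170+u/3.8,205+v/3.8,z).round(3))
print('side mouth',plane(D,249,231,.092).round(3),'oiler',plane(D,207,400,.0).round(3), 'tri',tri(ray(S,235.8,247.1),ray(D,249,231)))
```

```text
tip [0.477 0.01  0.045]
bot [0.423 0.06  0.008]
right [0.49  0.045 0.008]
left [0.449 0.189 0.008]
mouth [0.461 0.06  0.092]
p1 [ 0.657 -0.035  0.006]
p2 [ 0.671 -0.122  0.006]
p3 [ 0.608 -0.13   0.004]
p4 [ 0.597 -0.047  0.004]
yc [ 0.727 -0.021  0.01 ]
sp [ 0.748 -0.112  0.013]
side mouth [0.46  0.054 0.092] oiler [ 0.403 -0.299  0.   ] tri [0.46086234 0.06027946 0.09072729]
```

```bash
cat >> h.py <<'E'
from scipy.spatial.transform import Rotation as Ro
def tool(yaw,pitch=0):
    "tool x along heading yaw(deg), tipped down by pitch(deg)"
    return Ro.from_euler('xyz',[180,pitch,yaw],degrees=True)
def legs(p,R,tg):
    "print shift(cm), rotvec per leg, from pose p,R through TCP targets"
    for q,S in tg:
        q=np.array(q);print('leg',(R.inv().apply(q-p)*100).round(2).tolist(),(R.inv()*S).as_rotvec().round(3).tolist());p,R=q,S
def now(s): return np.array(s['position']),Ro.from_euler('xyz',s['tool_rot'])
E
python3 - <<'E'
from h import *
from workcell import observe
p,R=now(observe())
legs(p,R,[((.34,.42,.27),tool(134)),((.43,.24,.30),tool(106)),((.455,.06,.30),tool(78)),((.449,-.117,.21),tool(78))])
E
```

```text
leg [-19.57, -12.11, -3.91] [-0.001, 0.0, 0.493]
leg [-19.2, -6.03, -3.0] [0.0, -0.0, 0.489]
leg [-17.99, -2.56, -0.0] [0.0, -0.0, 0.489]
leg [-17.44, 3.09, 9.0] [0.0, 0.0, 0.0]
```

Emit:
{"method": "play_rows", "body": {"motion": [[-4, -2.4, -0.8, 0, 0, 0.1, 1], [-8, -4.8, -1.6, 0, 0, 0.2, 1], [-12, -7.2, -2.4, 0, 0, 0.3, 1], [-16, -9.6, -3.2, 0, 0, 0.4, 1], [-19.6, -12, -3.9, 0, 0, 0.49, 1]]}}

```text
clock: 0.6
position: [0.3419, 0.4193, 0.2706]
tool_rot: [-3.142, 0.0, 2.337]
force: [0.7, -0.2, -0.6]
grip_width: 0.0853
finger_force: 0.0
```

Emit:
{"method": "play_rows", "body": {"motion": [[-4, -1.2, -0.6, 0, 0, 0.1, 1], [-8, -2.4, -1.2, 0, 0, 0.2, 1], [-12, -3.6, -1.8, 0, 0, 0.3, 1], [-16, -4.8, -2.4, 0, 0, 0.4, 1], [-19.2, -6, -3, 0, 0, 0.49, 1]]}}

```text
clock: 1.1
position: [0.4322, 0.2394, 0.3005]
tool_rot: [-3.142, 0.0, 1.846]
force: [0.4, 0.3, -0.2]
grip_width: 0.0854
finger_force: 0.0
```

Emit:
{"method": "play_rows", "body": {"motion": [[-4.5, -0.6, 0, 0, 0, 0.12, 1], [-9, -1.3, 0, 0, 0, 0.25, 1], [-13.5, -1.9, 0, 0, 0, 0.37, 1], [-18, -2.6, 0, 0, 0, 0.49, 1], [-18, -2.6, 0, 0, 0, 0.49, 1]]}}

```text
clock: 1.6
position: [0.4565, 0.0561, 0.3005]
tool_rot: [3.141, 0.001, 1.35]
force: [-0.0, 0.8, 0.2]
grip_width: 0.0854
finger_force: 0.0
```

Run:
```python
from h import *
from workcell import observe,viewer
s=observe();print(s['clock'],s['position'],s['tool_rot'],s['qpos'].round(2))
c=viewer.camera_info('wrist');p,d=viewer.grab_frame('wrist')
cv2.imwrite("pics/w1.png",p[:,:,::-1]);np.savez("pics/w1.npz",p=p,d=d,**c);print(c)
legs(*now(s),[((.449,-.117,.21),tool(78))])
```

```text
1.6 [0.45647599 0.05614589 0.3005436 ] [3.14094601e+00 8.59212492e-04 1.35033793e+00] [-0.68  0.19  0.5   1.94 -0.1   1.03 -0.35]
{'fx': 422.3670143805948, 'fy': 422.3670143805948, 'cx': 318.8624108770837, 'cy': 242.5038773386489, 'R': array([[ 9.75789577e-01, -2.18710237e-01,  7.30174101e-04],
       [-2.09338331e-01, -9.32998938e-01,  2.92729302e-01],
       [-6.33416433e-02, -2.85795056e-01, -9.56195076e-01]]), 't': array([-0.43460116,  0.08927558,  0.49035335])}
leg [-17.05, 3.05, 9.07] [0.001, 0.001, -0.011]
```

View pics/w1.png

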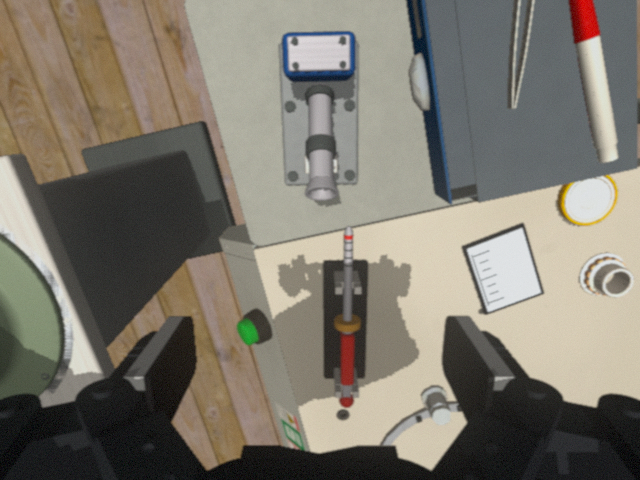

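Wrist view shows everything: station (tube axis from (319,92) to mouth (322,193)), rod (ball (347,401), collar (347,324), tip (349,229)), pad centre ~(503,268).

Run:
```python
from h import *
W=np.load('pics/w1.npz')
g=lambda u,v,z: plane(W,u,v,z).round(4)
for n,u,v,z in(('ball',347,401,.045),('collarface',347.5,318,.045),('tip',348.5,228,.045),('mouth',322,192,.092),('b1',291,177,.008),('b2',350,177,.008),('b3',350,104,.008),('b4',291,104,.008),('p1',463,247,.006),('p2',523,225,.006),('p3',543,293,.006),('p4',486,313,.006),('yc',588,199,.01)):
    print(n,g(u,v,z))
for lo,hi in(((0,150,80),(8,255,255)),((172,150,80),(179,255,255)),((10,100,60),(25,255,255))):
  for b in blobs(W['p'],lo,hi,(320,220,375,420)): print(b[0],b[1],g(*b[0],.045))
a=cv2.resize(W['p'][20:220,240:400],None,fx=3,fy=3,interpolation=cv2.INTER_CUBIC)
b=cv2.resize(W['p'][220:420,270:430],None,fx=3,fy=3,interpolation=cv2.INTER_CUBIC)[:600,100:400]
cv2.imwrite('pics/c2.png',np.hstack([a,b])[:,:,::-1])
```

```text
ball [ 0.4377 -0.1776  0.045 ]
collarface [ 0.4586 -0.0775  0.045 ]
tip [0.4789 0.0175 0.045 ]
mouth [0.4628 0.0661 0.092 ]
b1 [0.4325 0.0734 0.008 ]
b2 [0.4917 0.0601 0.008 ]
b3 [0.5058 0.1301 0.008 ]
b4 [0.4494 0.1427 0.008 ]
p1 [ 0.5965 -0.0415  0.006 ]
p2 [ 0.6621 -0.0309  0.006 ]
p3 [ 0.6777 -0.1153  0.006 ]
p4 [ 0.6125 -0.1261  0.006 ]
yc [ 0.7286 -0.0162  0.01  ]
[348. 237.] [345, 236, 7, 3, 21] [0.4766 0.0087 0.045 ]
[347.  358.5] [341, 334, 14, 51, 631] [ 0.4485 -0.1246  0.045 ]
[346.  401.6] [341, 398, 11, 9, 80] [ 0.4364 -0.1781  0.045 ]
[347. 324.] [333, 314, 28, 19, 362] [ 0.4567 -0.0842  0.045 ]
```

View pics/c2.png

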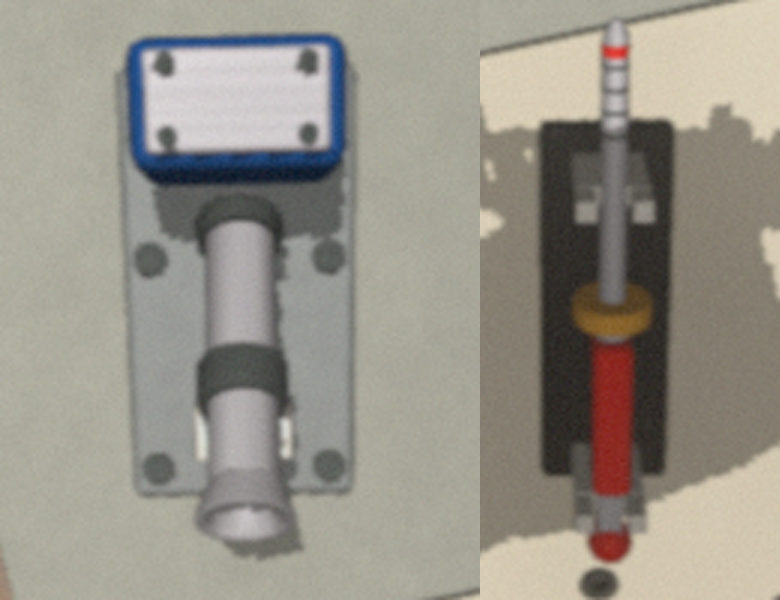

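Crop: mouth rim centred ≈(321,193.5) in full-frame pixels; the rod lies straight along the image column ≈347, tip at (348.5,227).

Run:
```python
from h import *
from workcell import observe
W=np.load('pics/w1.npz');print(plane(W,321.2,193.5,.092))
s=observe()
legs(*now(s),[((.449,-.122,.16),tool(77.8)),((.449,-.122,.026),tool(77.8))])
```

```text
[0.46189616 0.06500489 0.092     ]
leg [-17.85, 3.13, 14.05] [0.0, 0.0, -0.001]
leg [0.0, -0.0, 13.4] [0.0, 0.0, 0.0]
```

Emit:
{"method": "play_rows", "body": {"motion": [[-4.5, 0.8, 3.5, 0, 0, 0, 1], [-9, 1.6, 7, 0, 0, 0, 1], [-13.5, 2.4, 10.5, 0, 0, 0, 1], [-17.9, 3.1, 14, 0, 0, 0, 1], [-17.9, 3.1, 14, 0, 0, 0, 1]]}}

```text
clock: 2.15
position: [0.4485, -0.1216, 0.1582]
tool_rot: [-3.14, 0.001, 1.362]
force: [0.7, -0.5, 0.5]
grip_width: 0.0854
finger_force: 0.0
```

Run:
```python
from h import *
from workcell import observe,viewer
s=observe();print(s['clock'],s['position'],s['tool_rot'])
c=viewer.camera_info('wrist');p,d=viewer.grab_frame('wrist')
cv2.imwrite("pics/w2.png",p[:,:,::-1]);np.savez("pics/w2.npz",p=p,d=d,**c)
for lo,hi in(((0,150,60),(8,255,255)),((172,150,60),(179,255,255)),((10,100,60),(25,255,255))):
  for b in blobs(p,lo,hi,(220,100,420,470)): print(b[0],b[1],b[2],plane(c,*b[0],.045))
legs(*now(s),[((.449,-.122,.026),tool(77.8))])
```

```text
2.15 [ 0.44846043 -0.12164149  0.15823573] [-3.13957523e+00  8.17531331e-04  1.36182920e+00]
[317.4 236.5] [306, 191, 24, 94, 2159] ((317.5, 237.5), (93.0, 23.0), 90.0) [ 0.44853838 -0.12169793  0.045     ]
[317.1 317.1] [306, 308, 23, 19, 327] ((316.8913879394531, 317.3465576171875), (22.255645751953125, 17.734050750732422), 3.3664605617523193) [ 0.43663351 -0.17660734  0.045     ]
[239.5 441.5] [230, 429, 23, 30, 328] ((240.15380859375, 442.2307434082031), (24.40680503845215, 21.07860565185547), 56.30992889404297) [ 0.35918418 -0.26432582  0.045     ]
[317.7 172.8] [294, 163, 48, 20, 776] ((317.5, 172.5), (19.0, 47.0), 90.0) [ 0.45704745 -0.08263009  0.045     ]
[242.1 367.3] [239, 361, 7, 12, 38] ((241.50001525878906, 366.5000305175781), (12.074767112731934, 4.0249223709106445), 63.43495178222656) [ 0.37745684 -0.20362972  0.045     ]
[316.7 431.8] [295, 411, 44, 42, 1465] ((317.3871765136719, 431.3054504394531), (42.6043701171875, 41.23204803466797), 3.5763344764709473) [ 0.41693182 -0.26757163  0.045     ]
[223.9 446. ] [220, 419, 14, 46, 298] ((226.5, 441.5), (45.0, 13.0), 90.0) [ 0.34676522 -0.26589222  0.045     ]
leg [-0.01, 0.09, 13.22] [-0.002, 0.001, 0.004]
```

View pics/w2.png

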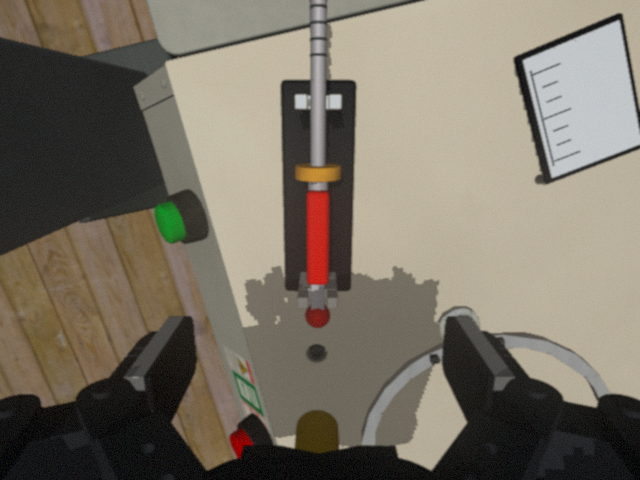

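Handle is at (317,237), centred and aligned under the tool; the oiler is behind at (316,432), clear of the descent.

Emit:
{"method": "play_rows", "body": {"motion": [[0, 0.1, 3.5, 0, 0, 0, 1], [0, 0.1, 7, 0, 0, 0, 1], [0, 0.1, 10.5, 0, 0, 0, 1], [0, 0.1, 13.2, 0, 0, 0, 1], [0, 0.1, 13.2, 0, 0, 0, 1]]}}

```text
clock: 2.7
position: [0.449, -0.1191, 0.0257]
tool_rot: [-3.137, -0.0, 1.363]
force: [-0.6, 0.3, 0.5]
grip_width: 0.0852
finger_force: 0.0
```

Emit:
{"method": "play_rows", "body": {"motion": [[0, 0, 0, 0, 0, 0, -0.5], [0, 0, 0, 0, 0, 0, -1], [0, 0, 0, 0, 0, 0, -1], [0, 0, 0, 0, 0, 0, -1], [0, 0, 0, 0, 0, 0, -1]], "squeeze": 60}}

```text
clock: 3.2
position: [0.4495, -0.1197, 0.0287]
tool_rot: [-3.14, -0.001, 1.362]
force: [-2.5, 1.9, 34.6]
grip_width: 0.0133
finger_force: 60.9
```

Emit:
{"method": "play_rows", "body": {"motion": [[0, 0, 0, 0, 0, 0, -1], [0, 0, 0, 0, 0, 0, -1], [0, 0, 0, 0, 0, 0, -1], [0, 0, 0, 0, 0, 0, -1], [0, 0, 0, 0, 0, 0, -1]]}}

```text
clock: 3.7
position: [0.4494, -0.1198, 0.0288]
tool_rot: [-3.14, -0.001, 1.362]
force: [-9.3, 3.1, 17.7]
grip_width: 0.0132
finger_force: 59.3
```

Emit:
{"method": "play_rows", "body": {"motion": [[0, 0, -1, 0, 0, 0, -1], [0, 0, -4, 0, 0, 0, -1], [0, 0, -8, 0, 0, 0, -1], [0, 0, -12, 0, 0, 0, -1], [0, 0, -16, 0, 0, 0, -1]]}}

```text
clock: 4.2
position: [0.4502, -0.1203, 0.1904]
tool_rot: [3.141, 0.0, 1.361]
force: [0.5, 0.8, -1.4]
grip_width: 0.0128
finger_force: 58.9
```

Run:
```python
from h import *
from workcell import observe,viewer
s=observe();print(s['clock'],s['position'],s['tool_rot'],s['force'],s['grip_width'])
c=viewer.camera_info('wrist');p,d=viewer.grab_frame('wrist')
cv2.imwrite("pics/w3.png",p[:,:,::-1]);np.savez("pics/w3.npz",p=p,d=d,**c)
for n in("scene","side"):
    p,d=viewer.grab_frame(n);c=viewer.camera_info(n);cv2.imwrite(f"pics/{n}3.png",p[:,:,::-1]);np.savez(f"pics/{n}3.npz",p=p,d=d,**c)
D=[cv2.imread(f"pics/{n}3.png") for n in("scene","side","wrist")[:2]]+[cv2.imread("pics/w3.png")]
a=cv2.resize(D[0][190:330,200:333],(380,400));b=cv2.resize(D[1][180:320,190:323],(380,400))
cv2.imwrite("pics/c3.png",np.hstack([a,b,cv2.resize(D[2],None,fx=.05,fy=.05)[:1].repeat(400,0)[:, :32]]))
```

```text
4.2 [ 0.45015556 -0.120348    0.19039225] [3.14134421e+00 9.95708780e-05 1.36135867e+00] [ 0.51112453  0.84461051 -1.39351298] 0.012797773093721114
```

View pics/c3.png

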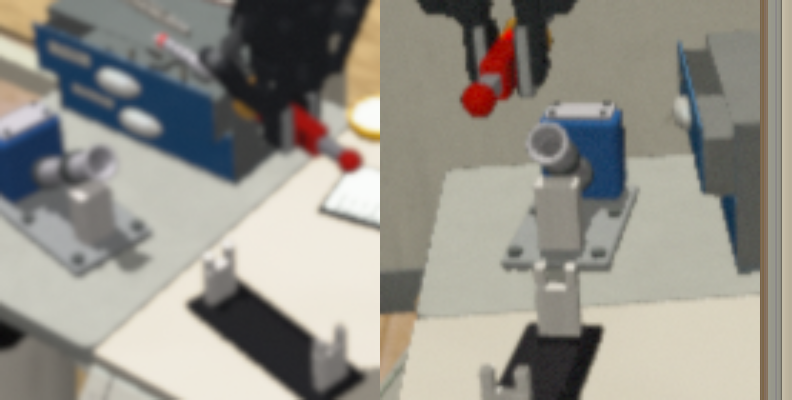

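View pics/w3.png

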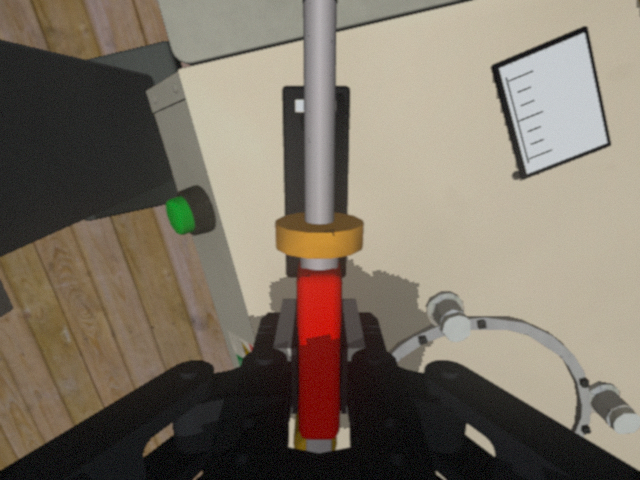

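The rod is held squarely between the pads (handle (318,350), collar (319,235) in wrist view); ball at ≈(322,246) scene, (225,214) side; red ring ≈(255,203) scene; rest is empty.

```bash
cat >> h.py <<'E'
def proj(c,X):
    q=c['R']@X+c['t'];return np.round([c['fx']*q[0]/q[2]+c['cx'],c['fy']*q[1]/q[2]+c['cy']],1)
E
python3 - <<'E'
from h import *
S,D,W=[np.load(f'pics/{n}3.npz') for n in('scene','side','w')] if 0 else (np.load('pics/scene3.npz'),np.load('pics/side3.npz'),np.load('pics/w3.npz'))
for n,c,roi in(('scene',S,(200,190,333,280)),('side',D,(190,180,260,230)),('wrist',W,(260,180,380,470))):
  for lo,hi in(((0,120,60),(8,255,255)),((172,120,60),(179,255,255)),((10,100,60),(25,255,255))):
    for b in blobs(c['p'],lo,hi,roi,4): print(n,b[0],b[1])
p=np.array([.45016,-.12035,.19039]);R=tool(78.0)
o=p+R.apply([-.002,0,-.0163])
for k,x in(('ball',-.059),('collar',.04),('face',.044),('ring',.133),('tip',.144)):
    X=o+R.apply([x,0,0]);print(k,X.round(4),proj(S,X),proj(D,X),proj(W,X))
E
```

```text
scene [307.  234.9] [302, 227, 12, 17, 124]
scene [321.8 245.7] [318, 243, 8, 7, 40]
scene [204.7 195.5] [200, 190, 11, 14, 87]
scene [331. 191.] [330, 190, 3, 3, 9]
scene [327.4 214.2] [321, 196, 12, 44, 287]
scene [288.  217.5] [287, 217, 3, 2, 6]
scene [285.1 228.2] [282, 225, 8, 7, 35]
side [229.  206.8] [218, 190, 20, 31, 292]
side [234.4 188.8] [231, 186, 7, 7, 20]
side [248.6 192.4] [248, 190, 2, 6, 9]
wrist [318.7 348.5] [296, 263, 47, 177, 6772]
wrist [307.8 352.8] [307, 351, 3, 4, 5]
wrist [298.8 367.2] [298, 366, 3, 3, 4]
wrist [336. 368.] [335, 367, 3, 3, 4]
wrist [302.4 369.8] [302, 368, 2, 4, 5]
wrist [338.6 371. ] [338, 369, 2, 5, 5]
wrist [300.4 377.4] [299, 373, 5, 10, 14]
wrist [330.3 381.7] [328, 381, 5, 3, 6]
wrist [319.3 396.2] [316, 393, 6, 7, 13]
wrist [336.2 407.8] [335, 407, 3, 2, 4]
wrist [335.4 411.4] [334, 410, 4, 4, 5]
wrist [302.8 415.5] [302, 415, 3, 2, 4]
wrist [332.6 420.2] [332, 419, 3, 4, 5]
wrist [318.7 236.7] [276, 212, 87, 47, 3271]
wrist [298.8 437.3] [294, 414, 12, 37, 232]
wrist [333.4 443.6] [332, 438, 4, 13, 46]
ball [ 0.4375 -0.18    0.2067] [321.9 249.8] [223.8 216.3] [315.6 486.1]
collar [ 0.4581 -0.0832  0.2067] [285.9 226.6] [241.  194.2] [314.9 235.2]
face [ 0.4589 -0.0793  0.2067] [284.5 225.7] [241.6 193.4] [314.9 222.7]
ring [0.4774 0.0078 0.2067] [255.7 207.1] [253.7 177.8] [ 313.9 -127.4]
tip [0.4797 0.0185 0.2067] [252.3 204.9] [255.1 176. ] [ 313.7 -183.2]
```

Run:
```python
from h import *
from workcell import observe,viewer
s=observe();print(s['clock'],s['position'],s['tool_rot'])
c=viewer.camera_info('wrist');p,d=viewer.grab_frame('wrist')
for n,lo,hi,roi in(('col',(10,100,60),(25,255,255),(260,180,380,270)),('han',(0,120,60),(8,255,255),(260,240,380,470))):
    b=max(blobs(p,lo,hi,roi),key=lambda b:b[1][4]);print(n,b[:2])
for v in(150,190,222,235,245,300,350,400): print(v,d[v,318], end=' ')
P,R=now(s)
for u,v in((318,100),(318,190),(318,300),(318,350),(318,400)):
    z=d[v,u];X=c['R'].T@(np.array([(u-c['cx'])/c['fx']*z,(v-c['cy'])/c['fy']*z,z])-c['t']);print('tool',(R.inv().apply(X-P)*1e3).round(1))
cs={}
for n,roi in(('scene',(200,190,333,280)),('side',(190,180,260,230))):
    p,d=viewer.grab_frame(n);cs[n]=viewer.camera_info(n)
    for b in blobs(p,(0,120,60),(8,255,255),roi,8): print(n,b[:2])
    np.savez(f'pics/{n}4.npz',p=p,d=d,**cs[n])
print(observe()['position'])
```

```text
4.35 [ 0.45164218 -0.12014442  0.19062595] [ 3.13702402e+00 -1.26310583e-03  1.36223626e+00]
col (array([318.5, 236.8]), [276, 212, 87, 47, 3267])
han (array([318.6, 348.6]), [296, 262, 47, 178, 6740])
150 0.11986439 190 0.12246882 222 0.12587827 235 0.117396325 245 0.11842476 300 0.12671846 350 0.13097464 400 0.13628745 tool [ 77.7   1.  -20.3]
tool [ 53.   1. -21.]
tool [ 20.7   1.  -26.4]
tool [  4.   1. -27.]
tool [-14.2   1.  -27.1]
scene (array([306. , 237.9]), [301, 229, 12, 18, 127])
scene (array([320.8, 248.6]), [317, 246, 8, 7, 40])
side (array([228. , 209.7]), [217, 193, 20, 31, 294])
[ 0.45006714 -0.11998234  0.1877422 ]
```

Run:
```python
from h import *
W=np.load('pics/w1.npz');S=np.load('pics/scene0.npz');D=np.load('pics/side0.npz')
d=np.array([np.cos(np.radians(77.6)),np.sin(np.radians(77.6)),0])
e=plane(W,321.3,184,.008);print('base edge->mouth',e+.006*d)
print('corners',plane(W,286,184,.008),plane(W,356.7,184,.008))
# mouth candidates
m=np.array([.461,.062,.092]);ax=np.array([-d[0]*.819,-d[1]*.819,.5736]);y=np.cross(ax,d);y/=np.linalg.norm(y);x=np.cross(y,ax)
for n,c in(('w',W),('s',S),('d',D)):
    print(n,[proj(c,m+r*.015*v) for r in(-1,1) for v in(x,y)],proj(c,m))
a=cv2.resize(S['p'][232:267,200:250],None,fx=8,fy=8,interpolation=cv2.INTER_CUBIC);b=cv2.resize(D['p'][215:250,225:275],None,fx=8,fy=8,interpolation=cv2.INTER_CUBIC)
cv2.imwrite('pics/c4.png',np.hstack([a,b])[:,:,::-1])
```

```text
base edge->mouth [0.46258327 0.06535591 0.008     ]
corners [0.42570139 0.06747806 0.008     ] [0.49699353 0.05149009 0.008     ]
w [array([320.9, 204.2]), array([338.8, 197.1]), array([321. , 189.6]), array([303.1, 197.3])] [320.9 197.2]
s [array([238. , 253.1]), array([240.8, 244. ]), array([232.3, 240.6]), array([229.5, 249.8])] [235.2 246.9]
d [array([248.8, 237.2]), array([257.1, 229.6]), array([249.9, 221.8]), array([241.6, 229.3])] [249.3 229.5]
```

View pics/c4.png

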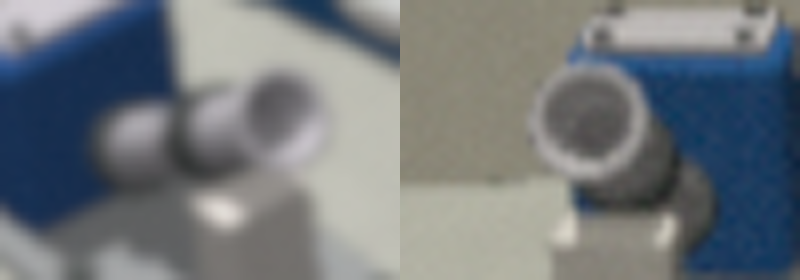

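Crop: mouth centred at (235.6,246.8) in scene and (248.5,229.9) in side, consistent with mouth ≈(0.461,0.063,0.092).

```bash
cat >> h.py <<'E'
d_=np.array([np.cos(np.radians(77.6)),np.sin(np.radians(77.6)),0]);M=np.array([.461,.063,.092])
AX=np.array([*(-d_[:2]*np.cos(np.radians(35))),np.sin(np.radians(35))])
RI=tool(77.6,35)
def ins(s,m=M): return m+AX*(s+.044)-RI.apply([0,0,-.0162])
E
python3 - <<'E'
from h import *
from workcell import observe
s=observe();print(s['position'],s['tool_rot'],RI.apply([1,0,0]),AX,ins(.12))
legs(*now(s),[(ins(.12),RI)])
E
```

```text
[ 0.45006714 -0.11998234  0.1877422 ] [-3.14065615e+00  2.50125853e-05  1.36201351e+00] [ 0.17590088  0.80004309 -0.57357644] [-0.17590088 -0.80004309  0.57357644] [ 0.43015695 -0.07728225  0.17279627]
leg [3.76, -2.83, 1.5] [0.001, -0.611, 0.008]
```

Emit:
{"method": "play_rows", "body": {"motion": [[0.8, -0.6, 0.3, 0, -0.122, 0, -1], [1.5, -1.1, 0.6, 0, -0.244, 0, -1], [2.3, -1.7, 0.9, 0, -0.366, 0, -1], [3.0, -2.3, 1.2, 0, -0.488, 0, -1], [3.8, -2.8, 1.5, 0, -0.611, 0.008, -1]]}}

```text
clock: 5.0
position: [0.4308, -0.0773, 0.1735]
tool_rot: [3.136, 0.616, 1.351]
force: [1.2, 0.7, -1.8]
grip_width: 0.0129
finger_force: 59.0
```

Emit:
{"method": "play_rows", "body": {"motion": [[0, 0, 0, 0, 0, 0, -1], [0, 0, 0, 0, 0, 0, -1], [0, 0, 0, 0, 0, 0, -1], [0, 0, 0, 0, 0, 0, -1], [0, 0, 0, 0, 0, 0, -1]]}}

```text
clock: 5.5
position: [0.4308, -0.0781, 0.1736]
tool_rot: [3.138, 0.608, 1.35]
force: [-0.3, -0.4, -0.2]
grip_width: 0.0129
finger_force: 59.0
```

Run:
```python
from h import *
from workcell import observe,viewer
s=observe();P,R=now(s);print(s['clock'],P,s['tool_rot'],s['qpos'].round(2))
c=viewer.camera_info('wrist');p,d=viewer.grab_frame('wrist');np.savez("pics/w5.npz",p=p,d=d,**c)
w=p.copy()
C=viewer.camera_info('scene');q,e=viewer.grab_frame('scene');np.savez("pics/s5.npz",p=q,d=e,**C)
a=cv2.resize(q[190:280,190:310],(480,360),interpolation=cv2.INTER_CUBIC)
cv2.imwrite('pics/c5.png',np.hstack([cv2.resize(w[0:300,200:440],(288,360)),a])[:,:,::-1])
for x in(.1,.133,.144): print(proj(C,P+R.apply([x,0,-.0162])),proj(c,P+R.apply([x,0,-.0162])))
print(proj(C,M),proj(c,M))
legs(P,R,[(ins(.12),RI)])
```

```text
5.5 [ 0.43080953 -0.0781109   0.17359101] [3.13814201 0.60837447 1.34988813] [-0.92  0.64  0.82  2.1   0.15  0.82 -0.49]
[248.8 243.5] [314.2  13. ]
[241.7 244.9] [ 313.7 -136.8]
[239.5 245.3] [ 313.6 -193.2]
[234.8 246.7] [ 307.  -308.7]
leg [0.1, -0.08, 0.03] [0.001, -0.002, -0.004]
```

View pics/c5.png

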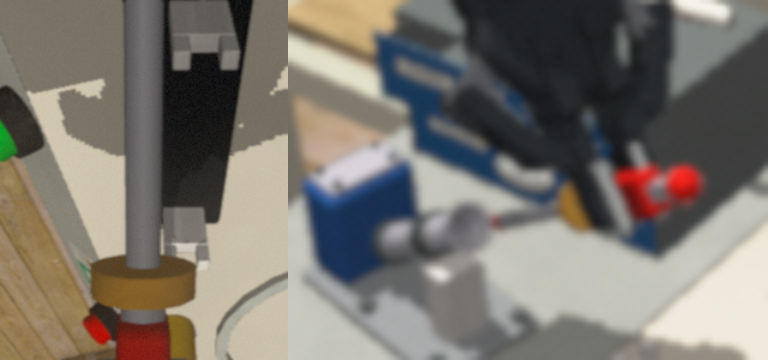

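Rod tip at ≈(240.5,245.5) points at the mouth centre (234.5,246.5) as predicted; sliding in step by step.

Emit:
{"method": "play_rows", "body": {"motion": [[0.8, 0, 0, 0, 0, 0, -1], [1.6, 0, 0, 0, 0, 0, -1], [2.4, 0, 0, 0, 0, 0, -1], [3.2, 0, 0, 0, 0, 0, -1], [4, 0, 0, 0, 0, 0, -1]]}}

```text
clock: 6.1
position: [0.4382, -0.0445, 0.1499]
tool_rot: [3.139, 0.611, 1.353]
force: [0.0, 0.6, -1.4]
grip_width: 0.0128
finger_force: 59.0
```

Emit:
{"method": "play_rows", "body": {"motion": [[0.8, 0, 0, 0, 0, 0, -1], [1.6, 0, 0, 0, 0, 0, -1], [2.4, 0, 0, 0, 0, 0, -1], [3.2, 0, 0, 0, 0, 0, -1], [4, 0, 0, 0, 0, 0, -1]]}}

```text
clock: 6.6
position: [0.4452, -0.0127, 0.1271]
tool_rot: [3.139, 0.61, 1.353]
force: [-1.4, 0.2, 0.6]
grip_width: 0.013
finger_force: 59.2
```

Emit:
{"method": "play_rows", "body": {"motion": [[0.6, 0, 0, 0, 0, 0, -1], [1.2, 0, 0, 0, 0, 0, -1], [1.8, 0, 0, 0, 0, 0, -1], [2.4, 0, 0, 0, 0, 0, -1], [3, 0, 0, 0, 0, 0, -1]]}}

```text
clock: 7.1
position: [0.4505, 0.0111, 0.11]
tool_rot: [3.139, 0.61, 1.353]
force: [-2.3, -0.5, 1.3]
grip_width: 0.0132
finger_force: 59.3
```

Run:
```python
from h import *
from workcell import observe,viewer
s=observe();P,R=now(s);print(s['clock'],P,s['force'],s['tool_rot'])
legs(P,R,[(ins(0),RI)])
q,e=viewer.grab_frame('scene');r,_=viewer.grab_frame('side')
a=cv2.resize(q[190:280,190:310],(400,300),interpolation=cv2.INTER_CUBIC);b=cv2.resize(r[190:280,190:310],(400,300),interpolation=cv2.INTER_CUBIC)
cv2.imwrite('pics/c6.png',np.hstack([a,b])[:,:,::-1])
```

```text
7.1 [0.45046053 0.01109    0.11001659] [-2.25092645 -0.52163451  1.30139951] [3.13899016 0.61040971 1.35272599]
leg [0.97, -0.09, 0.06] [0.002, -0.0, -0.001]
```

View pics/c6.png

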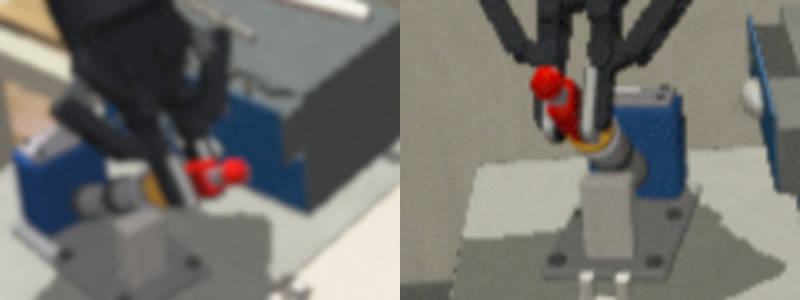

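The blade is in the tube and the collar (≈(152,185) left crop) is about 1 cm or less from the mouth. I'll close the rest gently.

Emit:
{"method": "play_rows", "body": {"motion": [[0.15, 0, 0, 0, 0, 0, -1], [0.3, 0, 0, 0, 0, 0, -1], [0.45, 0, 0, 0, 0, 0, -1], [0.5, 0, 0, 0, 0, 0, -1], [0.5, 0, 0, 0, 0, 0, -1]]}}

```text
clock: 7.7
position: [0.4514, 0.0148, 0.1074]
tool_rot: [3.139, 0.61, 1.353]
force: [-2.7, 1.2, 1.0]
grip_width: 0.013
finger_force: 59.3
```

Emit:
{"method": "play_rows", "body": {"motion": [[0.05, 0, 0, 0, 0, 0, -1], [0.1, 0, 0, 0, 0, 0, -1], [0.15, 0, 0, 0, 0, 0, -1], [0.2, 0, 0, 0, 0, 0, -1], [0.2, 0, 0, 0, 0, 0, -1]]}}

```text
clock: 8.2
position: [0.4517, 0.0164, 0.1062]
tool_rot: [3.139, 0.61, 1.353]
force: [-3.2, 0.8, -0.0]
grip_width: 0.0132
finger_force: 59.3
```

Emit:
{"method": "play_rows", "body": {"motion": [[0.05, 0, 0, 0, 0, 0, -1], [0.1, 0, 0, 0, 0, 0, -1], [0.15, 0, 0, 0, 0, 0, -1], [0.2, 0, 0, 0, 0, 0, -1], [0.2, 0, 0, 0, 0, 0, -1]]}}

```text
clock: 8.7
position: [0.4521, 0.0181, 0.1051]
tool_rot: [3.139, 0.61, 1.353]
force: [-2.9, -0.1, 0.5]
grip_width: 0.013
finger_force: 59.3
```

Emit:
{"method": "play_rows", "body": {"motion": [[0.05, 0, 0, 0, 0, 0, -1], [0.1, 0, 0, 0, 0, 0, -1], [0.15, 0, 0, 0, 0, 0, -1], [0.15, 0, 0, 0, 0, 0, -1], [0.15, 0, 0, 0, 0, 0, -1]]}}

```text
clock: 9.2
position: [0.4524, 0.0192, 0.1042]
tool_rot: [3.139, 0.61, 1.353]
force: [-4.1, -0.1, 1.3]
grip_width: 0.0131
finger_force: 59.3
```

Emit:
{"method": "play_rows", "body": {"motion": [[0.05, 0, 0, 0, 0, 0, -1], [0.1, 0, 0, 0, 0, 0, -1], [0.15, 0, 0, 0, 0, 0, -1], [0.15, 0, 0, 0, 0, 0, -1], [0.15, 0, 0, 0, 0, 0, -1]]}}

```text
clock: 9.7
position: [0.4526, 0.0204, 0.1033]
tool_rot: [3.139, 0.61, 1.353]
force: [-2.9, 0.4, 0.8]
grip_width: 0.0133
finger_force: 59.3
```

Emit:
{"method": "play_rows", "body": {"motion": [[0.05, 0, 0, 0, 0, 0, -1], [0.1, 0, 0, 0, 0, 0, -1], [0.15, 0, 0, 0, 0, 0, -1], [0.15, 0, 0, 0, 0, 0, -1], [0.15, 0, 0, 0, 0, 0, -1]]}}

```text
clock: 10.2
position: [0.4528, 0.0212, 0.1027]
tool_rot: [3.139, 0.611, 1.352]
force: [-3.6, -2.6, 5.1]
grip_width: 0.0131
finger_force: 59.6
```

Emit:
{"method": "play_rows", "body": {"motion": [[0.05, 0, 0, 0, 0, 0, -1], [0.1, 0, 0, 0, 0, 0, -1], [0.1, 0, 0, 0, 0, 0, -1], [0.1, 0, 0, 0, 0, 0, -1], [0.1, 0, 0, 0, 0, 0, -1]]}}

```text
clock: 10.7
position: [0.4528, 0.0213, 0.1026]
tool_rot: [3.139, 0.612, 1.352]
force: [-6.2, -5.5, 12.2]
grip_width: 0.0131
finger_force: 60.3
```

Emit:
{"method": "play_rows", "body": {"motion": [[0.05, 0, 0, 0, 0, 0, -1], [0.05, 0, 0, 0, 0, 0, -1], [0.05, 0, 0, 0, 0, 0, -1], [0.05, 0, 0, 0, 0, 0, -1], [0.05, 0, 0, 0, 0, 0, -1]]}}

```text
clock: 11.2
position: [0.4528, 0.0213, 0.1025]
tool_rot: [3.139, 0.613, 1.351]
force: [-5.3, -8.2, 15.4]
grip_width: 0.0128
finger_force: 60.5
```

Run:
```python
from h import *
from workcell import observe,viewer
s=observe();P,R=now(s);print(P,s['force'],R.inv().apply(s['force']))
c=viewer.camera_info('wrist');p,d=viewer.grab_frame('wrist')
b=max(blobs(p,(10,100,60),(25,255,255),(240,150,400,280)),key=lambda b:b[1][4]);print(b[:2])
# depth profile along the rod's column, in tool axes: collar top, then flare top
for v in range(120,270,6):
    z=d[v,318];X=c['R'].T@(np.array([(318-c['cx'])/c['fx']*z,(v-c['cy'])/c['fy']*z,z])-c['t']);print(v,(R.inv().apply(X-P)*1e3).round(1),p[v,318])
```

```text
[0.45282024 0.02126835 0.1025077 ] [-5.27088409 -8.21810498 15.40178674] [-16.35683016  -3.33516997  -7.33929505]
(array([319.6, 243.7]), [275, 223, 88, 37, 2090])
120 [ 72.6   1.  -27.8] [106 105 106]
126 [ 71.    1.  -26.8] [106 103 103]
132 [ 69.5   1.  -26.9] [109 105 107]
138 [ 68.    1.  -27.3] [110 108 108]
144 [ 66.4   1.  -27.2] [108 103 104]
150 [ 64.9   1.  -27.3] [108 106 106]
156 [ 63.3   1.  -27.4] [108 104 103]
162 [ 61.6   1.  -26.8] [110 110 111]
168 [ 60.2   1.  -28. ] [109 104 106]
174 [ 58.2   1.  -25.4] [109 105 104]
180 [ 56.9   1.  -27.4] [109 108 109]
186 [ 55.1   1.  -26.4] [106 105 104]
192 [ 53.7   1.  -28.3] [109 105 107]
198 [ 52.1   1.  -28.5] [108 106 105]
204 [ 50.7   1.  -29.6] [110 105 106]
210 [ 48.7   1.  -28.2] [107 102 102]
216 [ 47.5   1.  -30.5] [109 105 108]
222 [ 46.   1. -31.] [110 108 108]
228 [ 44.2   1.  -30.8] [107 105 104]
234 [ 42.    1.  -29.1] [127  98  61]
240 [ 40.1   1.  -28.4] [138 102  46]
246 [ 38.8   1.  -29.9] [127  91  41]
252 [ 36.9   1.  -29.6] [137 102  49]
258 [ 35.1   1.  -29.5] [133 100  60]
264 [ 30.6   0.9 -22.1] [117 114 112]
```

The depth profile shows the flare directly against the collar (no gap): seated. Drawing out.

Emit:
{"method": "play_rows", "body": {"motion": [[-1, 0, 0, 0, 0, 0, -1], [-2.2, 0, 0, 0, 0, 0, -1], [-3.4, 0, 0, 0, 0, 0, -1], [-4.6, 0, 0, 0, 0, 0, -1], [-5.8, 0, 0, 0, 0, 0, -1]]}}

```text
clock: 11.75
position: [0.4428, -0.0245, 0.1356]
tool_rot: [3.138, 0.61, 1.352]
force: [-1.9, 2.3, -0.9]
grip_width: 0.013
finger_force: 59.1
```

Emit:
{"method": "play_rows", "body": {"motion": [[-1.5, 0, 0, 0, 0, 0, -1], [-3, 0, 0, 0, 0, 0, -1], [-4.5, 0, 0, 0, 0, 0, -1], [-6, 0, 0, 0, 0, 0, -1], [-7.5, 0, 0, 0, 0, 0, -1]]}}

```text
clock: 12.25
position: [0.4293, -0.0848, 0.1787]
tool_rot: [3.139, 0.61, 1.352]
force: [-0.5, -0.3, -1.0]
grip_width: 0.0128
finger_force: 59.0
```

Run:
```python
from h import *
from workcell import observe
s=observe();P,R=now(s);print(s['clock'],P,s['tool_rot'],s['force'])
pad=np.array([.636,-.08]);h=20;u=np.array([np.cos(np.radians(h)),np.sin(np.radians(h))])
e=[*(pad-.142*u),.105-.0162]
print(e)
T=lambda y,pt:tool(y,pt)
legs(P,R,[((.44,-.10,.19),T(77.6,0)),((.46,-.125,.15),T(48,0)),(e,T(h,0))])
```

```text
12.25 [ 0.42930133 -0.08477085  0.17865905] [3.13856099 0.61023751 1.35229372] [-0.52122675 -0.33639984 -0.95274872]
[np.float64(0.502563647848401), np.float64(-0.12856686035224496), 0.08879999999999999]
leg [-1.68, 1.38, -0.21] [0.002, 0.61, -0.001]
leg [-2.01, 2.49, 4.0] [0.0, -0.0, 0.517]
leg [2.58, 3.4, 6.12] [0.0, -0.0, 0.489]
```

Emit:
{"method": "play_rows", "body": {"motion": [[-0.3, 0.3, 0, 0, 0.122, 0, -1], [-0.7, 0.6, -0.1, 0, 0.244, 0, -1], [-1, 0.8, -0.1, 0, 0.366, 0, -1], [-1.3, 1.1, -0.2, 0, 0.488, 0, -1], [-1.7, 1.4, -0.2, 0, 0.61, 0, -1]]}}

```text
clock: 12.75
position: [0.4399, -0.0992, 0.1898]
tool_rot: [3.139, 0.017, 1.354]
force: [-0.1, 0.8, -2.3]
grip_width: 0.0128
finger_force: 59.0
```

Emit:
{"method": "play_rows", "body": {"motion": [[-0.4, 0.5, 0.8, 0, 0, 0.1, -1], [-0.8, 1, 1.6, 0, 0, 0.21, -1], [-1.2, 1.5, 2.4, 0, 0, 0.31, -1], [-1.6, 2, 3.2, 0, 0, 0.41, -1], [-2, 2.5, 4, 0, 0, 0.517, -1]]}}

```text
clock: 13.25
position: [0.4593, -0.1251, 0.1489]
tool_rot: [3.13, 0.019, 0.833]
force: [-0.4, 0.4, -1.4]
grip_width: 0.0129
finger_force: 59.0
```

Emit:
{"method": "play_rows", "body": {"motion": [[0.5, 0.7, 1.2, 0, 0, 0.1, -1], [1, 1.4, 2.4, 0, 0, 0.2, -1], [1.5, 2, 3.6, 0, 0, 0.3, -1], [2, 2.7, 4.8, 0, 0, 0.4, -1], [2.6, 3.4, 6, 0, 0, 0.489, -1]]}}

```text
clock: 13.75
position: [0.5019, -0.1297, 0.0886]
tool_rot: [3.122, 0.012, 0.344]
force: [-0.3, -0.3, -1.1]
grip_width: 0.0127
finger_force: 59.0
```

Emit:
{"method": "play_rows", "body": {"motion": [[0, 0, 0, 0, 0, 0, -1], [0, 0, 0, 0, 0, 0, -1], [0, 0, 0, 0, 0, 0, -1], [0, 0, 0, 0, 0, 0, -1], [0, 0, 0, 0, 0, 0, -1]]}}

```text
clock: 14.25
position: [0.5019, -0.1289, 0.0892]
tool_rot: [3.123, 0.011, 0.349]
force: [-0.1, 0.1, -0.9]
grip_width: 0.013
finger_force: 59.0
```

Run:
```python
from h import *
from workcell import observe,viewer
s=observe();P,R=now(s);print(s['clock'],P,s['tool_rot'],s['force'],s['finger_force'],s['qd'].round(3))
tip=P+R.apply([.142,0,-.0162]);print('tip',tip)
c=viewer.camera_info('wrist');p,d=viewer.grab_frame('wrist')
for v in(60,100,150,190,300,350,400):
    z=d[v,318];X=c['R'].T@(np.array([(318-c['cx'])/c['fx']*z,(v-c['cy'])/c['fy']*z,z])-c['t']);print(v,(R.inv().apply(X-P)*1e3).round(1))
for n,roi in(('scene',(290,180,420,330)),('side',(250,220,400,320))):
    c=viewer.camera_info(n);q,_=viewer.grab_frame(n)
    print(n,'pred ring/tip/ball',[proj(c,P+R.apply([x,0,-.0162])) for x in(.131,.142,-.061)],'padc',proj(c,np.array([.636,-.08,.006])))
    for b in blobs(q,(0,100,60),(9,255,255),roi,4): print(b[0],b[1])
```

```text
14.25 [ 0.50187684 -0.12890488  0.08918787] [3.12296757 0.01135509 0.34858498] [-0.12938332  0.06178853 -0.92231102] 58.99004638195038 [ 0.     0.004 -0.001 -0.003 -0.003  0.001 -0.003]
tip [ 0.63539773 -0.08005894  0.10377163]
60 [ 89.    0.5 -20.5]
100 [ 78.9   0.5 -19.2]
150 [ 65.4   0.5 -20.1]
190 [ 53.9   0.5 -19.5]
300 [ 22.1   0.5 -27. ]
350 [  4.7   0.5 -26.2]
400 [-13.5   0.5 -26.5]
scene pred ring/tip/ball [array([333. , 228.2]), array([334.1, 225.5]), array([310.6, 283.1])] padc [333.4 259.1]
[318.3 262.5] [313, 251, 11, 24, 142]
[312.3 281.2] [309, 278, 7, 7, 40]
side pred ring/tip/ball [array([348.3, 248.7]), array([354.1, 247.5]), array([236.2, 272.8])] padc [354.  299.2]
[348.7 249.3] [347, 247, 4, 6, 15]
[286.3 262.4] [282, 254, 10, 17, 119]
[260.6 267.9] [253, 259, 16, 18, 210]
```

```bash
python3 -c "
from workcell import bot
print(bot.job_done())"
```

```text
the job is handed in; nothing more can be done
None
```

I handed the job in at about 14 s of robot time. The rod was slid in until the collar stopped on the mouth at about 18 N, drawn out, and held level and still, with its tip over the pad's centre 10 cm up. No verdict was returned, I did not re-check the cap, spout or oiler at the end, and I viewed 11 pictures against the limit of 10.

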